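# Hold the test load on a bolt in the bench hardness tester

## Robot

A 6-joint arm with a two-finger parallel gripper is mounted at the origin on the work surface. World frame = base frame: x ahead of the robot, y to its left, z up, the work surface at z = 0. Lengths are in m, angles in rad, forces in N, time in s.
With the tool pointing down it reaches from about 0.225 to 0.875 m from the base axis. Payload 3.4 kg.
Tool frame: the origin (TCP) lies midway between the tips of the shut fingers; the grasp point (between the pads) lies 19 mm behind it; z points along the fingers, y is the line along which they close (so a half turn about z gives the same grasp; the last joint's range is limited). The gripper opens to 85 mm and grips with 20 to 120 N. Pads are 22 mm wide; open, the fingers measure 114 mm over their backs; the gripper's body (76 mm by 85 mm) begins 54 mm behind the grasp point. The pads swing forward as they close: fully open they stand 13 mm farther back than shut.
Start: joints at [1.176, 0.276, 1.505, -0, 1.361, -0.121], TCP at [0.155, 0.554, 0.231] pointing down, gripper open.
Joint ranges: [-2.89, 2.89], [-0.75, 2.08], [0.22, 2.7], [-1.18, 4.32], [0.11, 2.71], [-2.7, 2.7]. Speed limits (rad/s): [2.57, 2.57, 3.14, 3.14, 3.14, 3.14].

## Interface

Orientations are given as a unit quaternion [w, x, y, z].
In Python, from rig import * gives the robot as it stands.
- The arm moves only by the tool apply_moves, never from a script. Its argument "steps" is one flat list of numbers, 4 for each row, row after row: the shift along the world's x, y, z in cm, then the turn about the world's z in degrees. A call has 1 to 8 rows; each row is the pose to reach, as a shift and turn from the pose commanded when the call began; what a row does not reach only later rows make up. A row lasts 1/12 s, in which the tool goes at most 41.7 mm and 7.16 degrees, less where a joint would pass 70% of its speed; a pose out of reach is approached as far as the arm can. A call with a gripper value outside its range is refused whole. "jaw" is the closure in counts, from 0 (fully open) to 255 (shut), set as the call begins (left out, the last holds). The fingers move at their own pace and stop on an object; "newtons" is the grip in N (left out, the last holds). Time passes only in rows, so rows that repeat a pose let the fingers close. It gives the time, the measured TCP pose, the force, the opening and the grip force at its end, in the units of the state.
- get_state(): the state, without advancing time (a new reading comes with each control period).
- get_image(name): name is "scene" or "top" or "wrist"; returns the picture (480x640x3 uint8, red, green, blue); there is no depth.
- calibration(name): a dict with "fx", "fy", "cx", "cy" (pixels), "xyz" and "rotation" of the camera in the world. Camera axes: x right, y up, looking along -z (the intrinsics and any distortion apply to the point x, -y, -z); pixel columns grow to the right and rows downward; lengths in m; the calibration is good to about 2 mm. A picture is of the moment at which its call begins: read the wrist's pose just before it. calibration takes no time and is no camera call; for the wrist camera it gives the pose at the moment of the call.
- sign_off(): hands the job in; it is judged then, once.
The state is a dict: "clock": time; "qpos": joint angles; "qd": joint speeds; "effort": joint torques, N m; "position": TCP position; "ee_rot": TCP orientation; "contact_force": force on the tool from outside, world axes, zero at the start; "moment": the same for the moment, N m; "width": finger opening in m; "gripper_force": force on a finger pad.
Only numpy, scipy, OpenCV 4.12 (cv2) and the standard library are available. Lean on these libraries where they do the work, as an engineer would, in place of code of your own. Each camera call takes 0.05 s, during which the arm holds its last target. There are 200 camera calls.

## Task

Check the bolt in the bench hardness tester: slide the specimen carriage by its upright post along the rail until it is fully home against the stop under the indenter, and only then press the spring-return load lever down past its first two clicks to the third click. Do not drive the lever on to its end stop, and leave the carton, the stock bin and the loose bolt and nut alone. Finish while still holding the lever down at the third click, with the carriage home: do not let go, because the lever springs back.

Things in the scene. Friction and masses are not known exactly. Their poses are not given: they have to be found in the camera images.
- tester: Grey bench hardness tester, fixed. Origin on the table straight below the indenter; x points from its open front to the column at the back, y along the carriage rail, z up. Base 30 mm high, x -100 to 140, y -100 to 200 mm. Column 80 mm wide at x 70 to 130. Head overhangs at x -35 to 130, y -45 to 45, z 170 to 240 mm. The rail is at x = 0, its home stop at y = -43; the lever is on the -y side.
- carriage (a joint): Travel in m of the specimen carriage along the rail, towards the tester's -y: 0 = outer end, 0.130 = fully home on the rigid stop, under the indenter. Starts from 0 to 0.06. About 3 N of friction; stays where it is left. Aluminium plate 75 x 70 mm with a dark block holding a bolt head-up (top 111 mm above the table) and a narrow arm to the tester's front that carries the post.
- post_mid (a point): Point on the axis of the carriage's upright round steel post, 18 mm thick, standing free from 65 to 118 mm above the table; this point is 95 mm above the table. Hold or push the carriage here: the post is 125 mm in front (-x) of the carriage's middle, clear of the head. Axes as the tester's. With the carriage home it lies at x = -125, y = 0 mm in the tester's frame.
- lever (a joint): Load lever's angle in rad: 0 = rest, 0.45 above level, pointing to the tester's front; grows as it is pressed down. Clicks at 0.28, 0.56, 0.84 (third, 0.39 below level), rigid end stop at 1.02; three small studs and a larger one on a quadrant mark them. A spring returns it to 0 from any click. Force at the bar about 5 N at first, 12 N at the third click, 3 N more just past a click, 3 N less just before.
- bar_mid (a point): Middle, on the axis, of the black round cross bar at the lever's free end: 22 mm thick, 64 mm long, along the tester's y. Press it from above. It moves on an arc of radius 170 mm about lever_pivot: 274 mm above the table at rest, about 135 mm at the third click. A 12 mm steel rod joins the bar's middle to the pivot. This point turns with the lever about the tester's y axis.
- lever_pivot (a point): Fixed point on the lever's pivot axis (along the tester's y), 200 mm above the table, at x = 20, y = -135 mm in the tester's frame. Axes as the tester's. At lever angle q the bar's middle is 170*cos(0.45-q) mm in front (-x) of this point and 170*sin(0.45-q) mm above it. Pressing the lever brings the indenter down 20 mm per rad; it meets the bolt head at the third click.
- stock_bin: Loose blue stacking bin with bolts, 165 x 105 x 75 mm high, about 1.5 kg, on the table to the tester's +y side; origin at the centre of its underside. Leave alone.
- carton: Loose cardboard carton 130 x 90 x 80 mm high on the tester's -y side; origin at the centre of its underside. Leave alone.
- spare_bolt: Loose steel bolt standing on its hex head (33 mm across), shank 20 mm in diameter, 88 mm high in all, on the table beyond the tester's -y side; origin at the centre of its underside. Leave alone.
- spare_nut: Loose steel hex nut 40 mm across, 18 mm high, on the table at the tester's -y side; origin at the centre of its underside. Leave alone.

How it is judged:
By the outcome, as a careful person would: the job done as asked, in the order asked, and still so for the second after the job is handed in, while the arm keeps its last pose, push and grip.
It also fails if it takes over 48 s, if anything falls off the work surface, if the arm or the gripper's body presses on something with over 40 N, if the wrist force passes 120 N, or if a joint passes its speed limit or range.

## Working session

There is one attempt and no reset: what is moved stays moved. The work goes in short steps, Python scripts to look and compute and a tool call to move; the robot and the scene stay as the last step left them, time stands still between calls to the robot, and variables do not carry over. Pictures are saved under pics/ and viewed, at most 10 in all, crops included, and the job is handed in when it is done.

Besides the shell and the picture viewer there is one more tool, called after "Call:" by a JSON object that holds its "fn" and its "kwargs", one argument or row to a line. apply_moves: Moves the arm, as the interface text tells. Its arguments: {"type":"object","properties":{"steps":{"type":"array","items":{"type":"number"}},"jaw":{"type":"number"},"newtons":{"type":"number"}},"required":["steps"]}

```bash
mkdir -p pics
python3 - <<'E'
from rig import *
import cv2,numpy as np
for n in("scene","top"):
    cv2.imwrite(f"pics/{n}0.png",get_image(n)[:,:,::-1]); c=calibration(n); print(n,{k:np.round(v,4).tolist() if not isinstance(v,str) else v for k,v in c.items()})
s=get_state();print(s["clock"],s["position"],s["ee_rot"],s["contact_force"])
E
```

```text
scene {'fx': 554.9151, 'fy': 554.9151, 'cx': 323.1504, 'cy': 233.7604, 'xyz': [1.2347, -0.4021, 0.9074], 'rotation': [0.8159, 0.3448, 0.1733, 0.4306]}
top {'fx': 505.414, 'fy': 505.414, 'cx': 315.2613, 'cy': 245.6371, 'xyz': [0.4479, 0.0394, 1.3467], 'rotation': [-0.6974, -0.0499, 0.0534, 0.7129]}
0.1 [0.15532095 0.55312922 0.23051465] [-2.09863607e-04  1.36497982e-01  9.90639990e-01 -8.16249735e-04] [-0.13729729  0.34307836  0.23868732]
```

View pics/scene0.png

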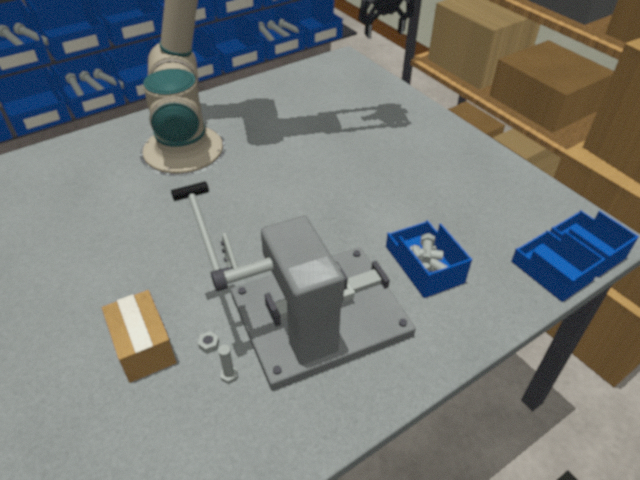

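View pics/top0.png

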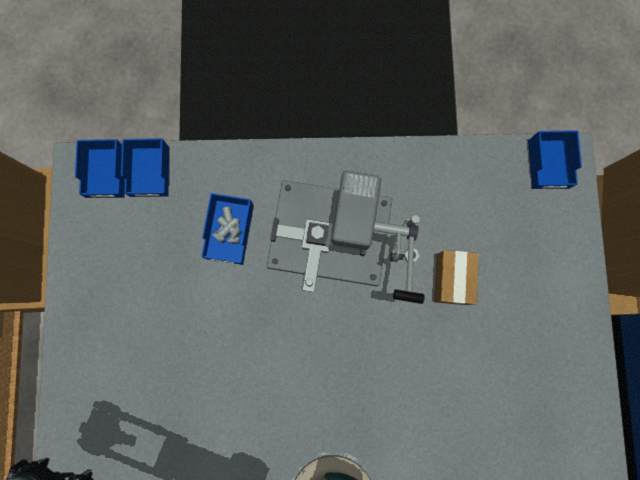

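The top view shows the base corners near (267,268), (380,286) and (283,180), the post near (309,284) and the black bar near (408,296). The lever rod and the carton (458,277) are to the right. The scene view agrees, with the lever bar at (190,190).

```bash
cat > h.py <<'E'
import numpy as np,cv2
from scipy.spatial.transform import Rotation as R
def ray(c,u,v):
    q=c["rotation"]; r=R.from_quat([q[1],q[2],q[3],q[0]])
    return np.array(c["xyz"]),r.apply([(u-c["cx"])/c["fx"],-(v-c["cy"])/c["fy"],-1])
def onz(c,u,v,z):
    o,d=ray(c,u,v); return o+d*(z-o[2])/d[2]
def proj(c,p):
    q=c["rotation"]; r=R.from_quat([q[1],q[2],q[3],q[0]])
    x=r.inv().apply(np.array(p)-c["xyz"]); return c["cx"]-c["fx"]*x[0]/x[2], c["cy"]+c["fy"]*x[1]/x[2]
E
python3 - <<'E'
from rig import *
from h import *
c=calibration("top");im=cv2.imread("pics/top0.png")
g=im.max(axis=2)
m=np.zeros_like(g);m[280:312,385:435]=(g[280:312,385:435]<40)*255
ct=max(cv2.findContours(m,0,1)[0],key=cv2.contourArea);r=cv2.minAreaRect(ct);print(r)
b=cv2.boxPoints(r);print(onz(c,*r[0],.28),[onz(c,*p,.274)[:2].round(4) for p in b])
for n,p in dict(h1=(288,187),h2=(385,203),h3=(373,277),h4=(275,261),c1=(283,180),c3=(380,286),c4=(267,268)).items(): print(n,onz(c,*p,.03).round(4))
print("post",onz(c,309,284,.118))
cv2.imwrite("pics/topc.png",cv2.resize(im[160:320,250:490],None,fx=3.3,fy=3.3,interpolation=cv2.INTER_CUBIC))
E
```

```text
((408.0540466308594, 296.1756896972656), (30.4138126373291, 8.877545356750488), 9.462322235107422)
[ 0.49318515 -0.16038433  0.28      ] [array([ 0.4902, -0.128 ]), array([ 0.5086, -0.132 ]), array([ 0.4967, -0.195 ]), array([ 0.4783, -0.1909])]
h1 [0.802  0.1002 0.03  ]
h2 [ 0.7525 -0.1578  0.03  ]
h3 [ 0.5556 -0.1181  0.03  ]
h4 [0.6033 0.1371 0.03  ]
c1 [0.8216 0.1133 0.03  ]
c3 [ 0.5318 -0.1354  0.03  ]
c4 [0.5853 0.1582 0.03  ]
post [0.53483402 0.04862069 0.118     ]
```

View pics/topc.png

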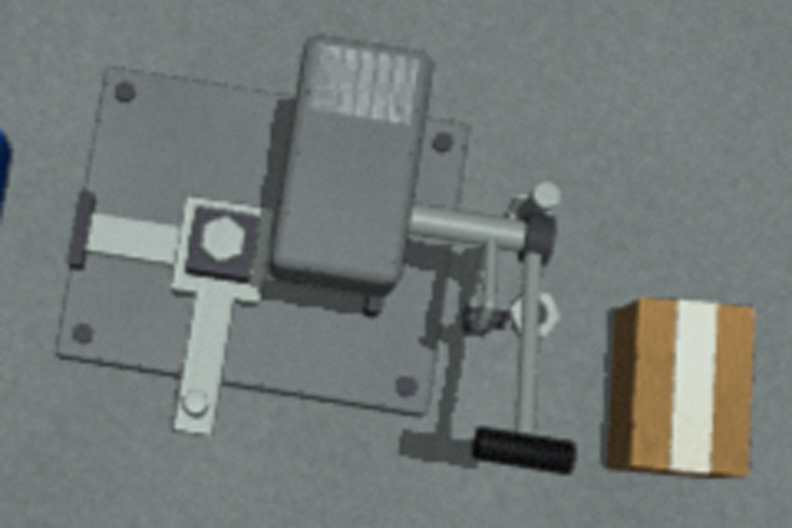

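Call:
{"fn": "apply_moves", "kwargs": {
  "steps": [20,-23,0,5,20,-23,0,5,20,-23,0,5,20,-23,0,5,20,-23,0,5,20,-23,0,5,20,-23,0,5,20,-23,0,5],
  "jaw": 255,
  "newtons": 60
}}

```text
clock: 0.77
position: [0.3583, 0.3195, 0.231]
ee_rot: [0.001, 0.095, 0.995, -0.001]
contact_force: [-0.4, -0.3, -0.0]
width: 0.0
gripper_force: 0.0
```

Call:
{"fn": "apply_moves", "kwargs": {
  "steps": [19.3,-22.9,0,0,19.3,-22.9,0,0,19.3,-22.9,0,0,19.3,-22.9,0,0,19.3,-22.9,0,0,19.3,-22.9,0,0,19.3,-22.9,0,0,19.3,-22.9,0,0]
}}

```text
clock: 1.43
position: [0.5527, 0.0893, 0.2306]
ee_rot: [0.001, 0.095, 0.995, -0.002]
contact_force: [0.1, 0.5, 0.4]
width: -0.0001
gripper_force: 0.0
```

Run:
```python
from rig import *
from h import *
cw=calibration("wrist");cv2.imwrite("pics/w1.png",get_image("wrist")[:,:,::-1]);s=get_state();print(s["position"],s["qd"].round(3) if hasattr(s["qd"],"round") else s["qd"])
o=np.array([.6493,-.0545]);a=np.radians(-10.6);X=np.array([np.cos(a),np.sin(a)]);Y=np.array([-X[1],X[0]])
print("post est",o-.125*X+.082*Y,"px",proj(cw,[*(o-.125*X+.082*Y),.118]),"home",o-.125*X,"Y",Y)
import json;json.dump({k:np.array(v).tolist() for k,v in cw.items()},open("w1.json","w"))
```

```text
[0.55154545 0.090545   0.23040853] [ 0.061 -0.032  0.049  0.048  0.029  0.041]
post est [0.54151709 0.04909462] px (np.float64(262.72718039468145), np.float64(227.8755276672062)) home [ 0.52643308 -0.03150608] Y [0.18395135 0.98293535]
```

View pics/w1.png

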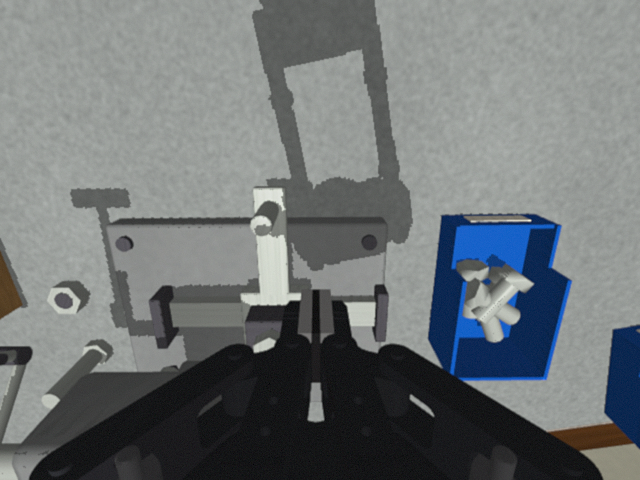

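The wrist view shows the post top at (262,228), within 1 px of the prediction. The shut fingers are on its +y side and the way down is clear.

Call:
{"fn": "apply_moves", "kwargs": {
  "steps": [0,0,-4,0,0,0,-8,0,0,0,-12,0,0,0,-14.5,0,0,0,-14.5,0,0,0,-14.5,0,0,0,-14.5,0,0,0,-14.5,0]
}}

```text
clock: 2.15
position: [0.5502, 0.0952, 0.0887]
ee_rot: [0.002, 0.093, 0.996, 0.0]
contact_force: [0.6, -0.1, 0.8]
width: -0.0001
gripper_force: 0.0
```

Call:
{"fn": "apply_moves", "kwargs": {
  "steps": [-0.15,-0.8,0,0,-0.3,-1.6,0,0,-0.45,-2.4,0,0,-0.6,-3.2,0,0,-0.75,-4,0,0,-0.9,-4.8,0,0,-0.9,-4.8,0,0,-0.9,-4.8,0,0]
}}

```text
clock: 2.82
position: [0.5389, 0.0453, 0.0861]
ee_rot: [-0.0, 0.094, 0.996, -0.001]
contact_force: [0.5, 0.3, -0.3]
width: 0.0001
gripper_force: 0.0
```

Run:
```python
from rig import *
from h import *
cv2.imwrite("pics/s2.png",cv2.resize(get_image("scene")[100:400,120:480,::-1],None,fx=2,fy=2,interpolation=cv2.INTER_CUBIC));s=get_state();print(s["position"],s["contact_force"])
```

```text
[0.53893772 0.04573144 0.08593026] [ 0.8738777  -0.33616291  0.82539324]
```

View pics/s2.png

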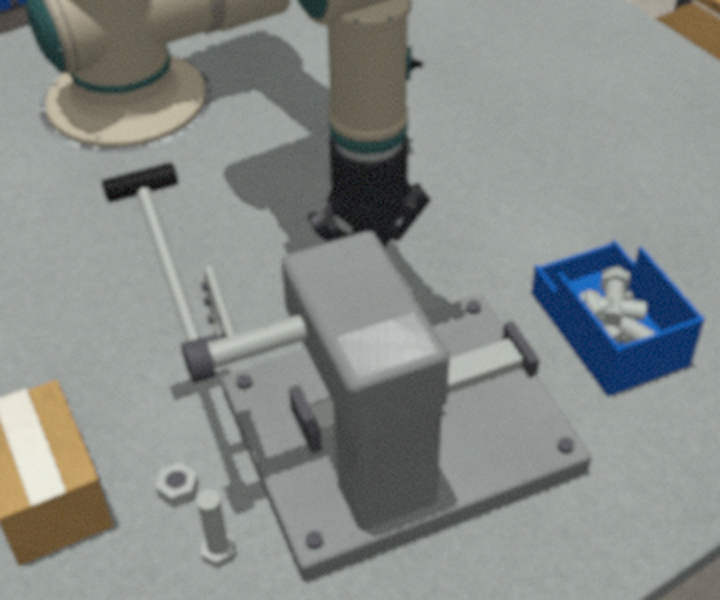

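The scene view shows more rail exposed at (480,360) and the carriage hidden behind the column, so it is moving with the fingers. I'll keep pushing, gently near the stop.

Call:
{"fn": "apply_moves", "kwargs": {
  "steps": [-0.15,-0.8,0,0,-0.3,-1.6,0,0,-0.45,-2.4,0,0,-0.6,-3.2,0,0,-0.75,-4,0,0,-0.9,-4.6,0,0,-0.9,-4.6,0,0,-0.9,-4.6,0,0]
}}

```text
clock: 3.53
position: [0.5303, -0.0007, 0.0864]
ee_rot: [-0.0, 0.093, 0.996, -0.001]
contact_force: [0.1, -0.1, -0.2]
width: 0.0
gripper_force: 0.0
```

Call:
{"fn": "apply_moves", "kwargs": {
  "steps": [-0.04,-0.2,0,0,-0.08,-0.4,0,0,-0.08,-0.4,0,0]
}}

```text
clock: 3.78
position: [0.5298, -0.0033, 0.0865]
ee_rot: [0.0, 0.093, 0.996, 0.0]
contact_force: [0.1, 1.1, 0.1]
width: -0.0006
gripper_force: 0.8
```

Call:
{"fn": "apply_moves", "kwargs": {
  "steps": [-0.04,-0.2,0,0,-0.08,-0.4,0,0,-0.08,-0.4,0,0]
}}

```text
clock: 4.03
position: [0.529, -0.0075, 0.0865]
ee_rot: [0.0, 0.093, 0.996, 0.0]
contact_force: [0.3, 3.1, 1.1]
width: -0.0003
gripper_force: 1.2
```

Call:
{"fn": "apply_moves", "kwargs": {
  "steps": [-0.04,-0.2,0,0,-0.08,-0.4,0,0,-0.08,-0.4,0,0]
}}

```text
clock: 4.28
position: [0.5286, -0.0097, 0.0865]
ee_rot: [0.0, 0.094, 0.996, 0.002]
contact_force: [1.4, 8.2, 0.7]
width: 0.0001
gripper_force: 4.5
```

Call:
{"fn": "apply_moves", "kwargs": {
  "steps": [-0.04,-0.2,0,0,-0.06,-0.3,0,0,-0.06,-0.3,0,0]
}}

```text
clock: 4.53
position: [0.5287, -0.0098, 0.0866]
ee_rot: [0.001, 0.095, 0.995, 0.005]
contact_force: [2.7, 17.0, 0.8]
width: -0.0
gripper_force: 8.7
```

Carriage home: the position stopped changing while the force rose to 17 N. Next I back off, rise, and go above the bar.

Call:
{"fn": "apply_moves", "kwargs": {
  "steps": [0.25,1.3,0,0,0.5,2.5,0,0,0.5,2.5,4,0,0.5,2.5,8,0,0.5,2.5,12,0,0.5,2.5,16,0,0.5,2.5,20,0,0.5,2.5,24,0]
}}

```text
clock: 5.2
position: [0.5318, 0.0101, 0.3283]
ee_rot: [-0.0, 0.093, 0.996, -0.001]
contact_force: [0.5, 0.3, 0.3]
width: 0.0001
gripper_force: 0.0
```

Call:
{"fn": "apply_moves", "kwargs": {
  "steps": [0,0,1,0,-1,-4,1,0,-2,-8,1,0,-3,-12,1,0,-4.2,-16,1,0,-4.2,-17,1,0,-4.2,-17,1,0,-4.2,-17,1,0]
}}

```text
clock: 5.87
position: [0.4903, -0.1595, 0.3358]
ee_rot: [-0.001, 0.094, 0.996, 0.0]
contact_force: [-0.0, 0.6, -0.4]
width: -0.0003
gripper_force: 0.0
```

Run:
```python
from rig import *
from h import *
cv2.imwrite("pics/t3.png",cv2.resize(get_image("top")[160:320,250:490,::-1],None,fx=3.3,fy=3.3,interpolation=cv2.INTER_CUBIC))
cw=calibration("wrist");cv2.imwrite("pics/w3.png",get_image("wrist")[:,:,::-1]);s=get_state();print(s["position"],s["contact_force"])
o=np.array([.6493,-.0545]);a=np.radians(-10.6);X=np.array([np.cos(a),np.sin(a)]);Y=np.array([-X[1],X[0]])
print("post home px",proj(cw,[*(o-.125*X),.118]),"bar",o-.133*X-.135*Y,[proj(cw,[*(o-.133*X+y*Y),.274]) for y in(-.103,-.135,-.167)])
```

```text
[ 0.49062618 -0.15823332  0.33605092] [-0.26817607 -0.54961542 -0.11234069]
post home px (np.float64(435.75451377232514), np.float64(212.50026311764742)) bar [ 0.49373617 -0.16273074] [(np.float64(359.25600449974036), np.float64(262.4495662839427)), (np.float64(310.1152197291466), np.float64(262.5629351932231)), (np.float64(260.95885014875125), np.float64(262.6763400570146))]
```

View pics/w3.png

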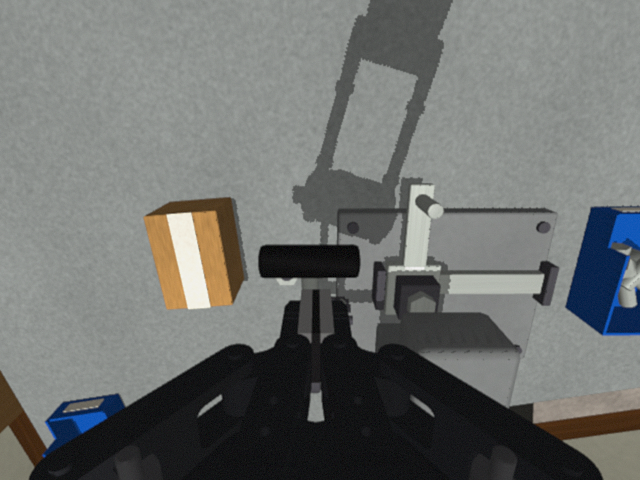

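The wrist view shows the post at (436,212), as predicted for home, and the plate against the stop at (380,285). The bar spans (259–359, 262), as predicted. Now I press along the arc.

Call:
{"fn": "apply_moves", "kwargs": {
  "steps": [0,0,-2.5,0,0,0,-4.5,0,-0.15,0,-5.5,0,-0.55,0.1,-6.5,0,-0.9,0.15,-7.5,0,-1.2,0.2,-8.5,0,-1.4,0.25,-9.5,0,-1.4,0.25,-9.5,0]
}}

```text
clock: 6.63
position: [0.4748, -0.1548, 0.2406]
ee_rot: [-0.002, 0.092, 0.996, 0.001]
contact_force: [-4.1, 2.4, 8.1]
width: 0.0001
gripper_force: 3.5
```

Call:
{"fn": "apply_moves", "kwargs": {
  "steps": [-0.15,0,-1,0,-0.25,0,-2,0,-0.25,0,-3,0,-0.25,0,-4,0,-0.15,0,-5,0,0,0,-6,0,0.2,-0.05,-7,0,0.2,-0.05,-7,0]
}}

```text
clock: 7.3
position: [0.477, -0.1562, 0.1711]
ee_rot: [-0.002, 0.092, 0.996, 0.0]
contact_force: [-5.6, 1.2, 10.0]
width: 0.0
gripper_force: 4.9
```

Call:
{"fn": "apply_moves", "kwargs": {
  "steps": [0.15,-0.03,-0.5,0,0.3,-0.06,-1,0,0.45,-0.09,-1.5,0,0.6,-0.11,-1.9,0,0.6,-0.11,-1.9,0,0.6,-0.11,-1.9,0]
}}

```text
clock: 7.8
position: [0.4836, -0.1576, 0.1532]
ee_rot: [-0.001, 0.092, 0.996, 0.0]
contact_force: [-4.5, 1.7, 6.5]
width: -0.0
gripper_force: 3.6
```

Call:
{"fn": "apply_moves", "kwargs": {
  "steps": [0.07,-0.01,-0.2,0,0.07,-0.01,-0.2,0,0.07,-0.01,-0.2,0]
}}

```text
clock: 8.05
position: [0.4844, -0.1577, 0.1515]
ee_rot: [-0.001, 0.092, 0.996, -0.0]
contact_force: [-5.2, 0.7, 7.8]
width: -0.0003
gripper_force: 3.9
```

Call:
{"fn": "apply_moves", "kwargs": {
  "steps": [0.07,-0.01,-0.2,0,0.07,-0.01,-0.2,0,0.07,-0.01,-0.2,0]
}}

```text
clock: 8.3
position: [0.485, -0.1578, 0.1496]
ee_rot: [-0.001, 0.092, 0.996, -0.0]
contact_force: [-4.8, 0.6, 7.8]
width: 0.0
gripper_force: 4.2
```

Call:
{"fn": "apply_moves", "kwargs": {
  "steps": [0.05,-0.01,-0.15,0,0.05,-0.01,-0.15,0,0.05,-0.01,-0.15,0]
}}

```text
clock: 8.55
position: [0.4855, -0.1579, 0.1482]
ee_rot: [-0.001, 0.092, 0.996, -0.0]
contact_force: [-5.8, 1.6, 8.7]
width: 0.0
gripper_force: 4.5
```

Call:
{"fn": "apply_moves", "kwargs": {
  "steps": [0.05,-0.01,-0.15,0,0.05,-0.01,-0.15,0,0.05,-0.01,-0.15,0]
}}

```text
clock: 8.8
position: [0.4859, -0.158, 0.1468]
ee_rot: [-0.001, 0.092, 0.996, -0.0]
contact_force: [-5.8, 0.9, 9.8]
width: -0.0
gripper_force: 4.8
```

Call:
{"fn": "apply_moves", "kwargs": {
  "steps": [0.05,-0.01,-0.12,0,0.05,-0.01,-0.12,0,0.05,-0.01,-0.12,0]
}}

```text
clock: 9.05
position: [0.4863, -0.158, 0.1456]
ee_rot: [-0.001, 0.092, 0.996, -0.0]
contact_force: [-6.5, 1.3, 10.3]
width: 0.0002
gripper_force: 5.0
```

Call:
{"fn": "apply_moves", "kwargs": {
  "steps": [0.05,-0.01,-0.12,0,0.05,-0.01,-0.12,0,0.05,-0.01,-0.12,0]
}}

```text
clock: 9.3
position: [0.4867, -0.1581, 0.1445]
ee_rot: [-0.001, 0.092, 0.996, -0.0]
contact_force: [-6.4, 0.7, 10.1]
width: 0.0
gripper_force: 5.3
```

Call:
{"fn": "apply_moves", "kwargs": {
  "steps": [0.05,-0.01,-0.12,0,0.05,-0.01,-0.12,0,0.05,-0.01,-0.12,0,0.05,-0.01,-0.12,0]
}}

```text
clock: 9.63
position: [0.4871, -0.1582, 0.1433]
ee_rot: [-0.001, 0.092, 0.996, -0.0]
contact_force: [-7.1, 0.8, 10.8]
width: -0.0003
gripper_force: 5.5
```

Run:
```python
from rig import *
from h import *
c=calibration("scene");im=get_image("scene")[:,:,::-1].copy()
s=get_state();print(s["position"],s["contact_force"],s["clock"])
o=np.array([.6493,-.0545]);a=np.radians(-10.6);X=np.array([np.cos(a),np.sin(a)]);Y=np.array([-X[1],X[0]])
for q in(.8,.84,.88):
    x=.02-.17*np.cos(.45-q);z=.2+.17*np.sin(.45-q)
    print(q,[np.round(proj(c,[*(o+x*X+y*Y),z]),1) for y in(-.103,-.135,-.167)])
cv2.imwrite("pics/s4.png",cv2.resize(im[130:330,130:370],None,fx=3,fy=3,interpolation=cv2.INTER_CUBIC))
```

```text
[ 0.48711189 -0.15818026  0.14334566] [-7.12722833  1.02898363 10.74038617] 9.6833
0.8 [array([215.6, 236.9]), array([199.5, 241.5]), array([183.1, 246.2])]
0.84 [array([216.4, 240. ]), array([200.3, 244.6]), array([184. , 249.3])]
0.88 [array([217.2, 243.1]), array([201.1, 247.8]), array([184.9, 252.5])]
```

View pics/s4.png

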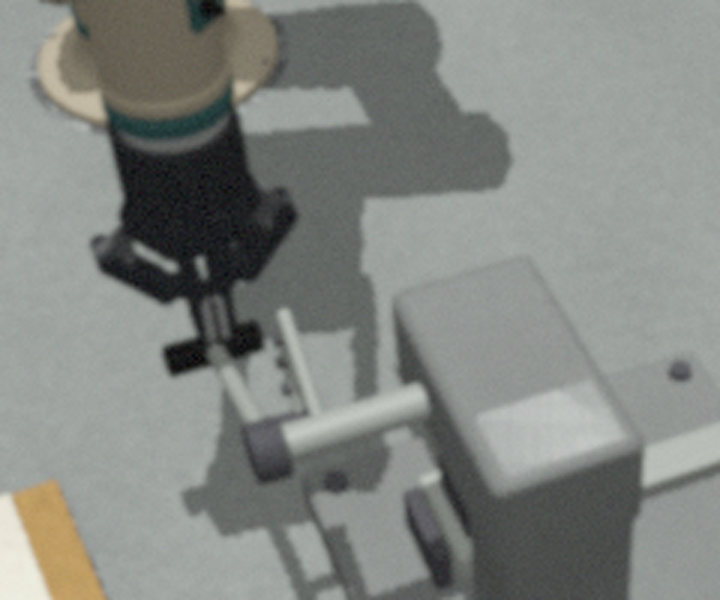

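The scene view shows the fingers on the bar, whose ends are at about (186,250) and (217,242) in full-image pixels. That matches a lever angle of about 0.86, and the force is steady at about 13 N. I'm handing in while holding.

```bash
python3 -c "
from rig import *
print(sign_off())"
```

```text
the job is handed in; nothing more can be done
None
```

I slid the carriage home against its stop, then pressed the lever to the third click (about 0.86 rad by geometry and image, about 13 N) and handed in while still holding it there; the judge's verdict was not shown.

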